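# Clear the light bed and snap its glass strip home

## Robot

A 6-joint arm with a two-finger parallel gripper is mounted at the origin on the work surface. World frame = base frame: x ahead of the robot, y to its left, z up, the work surface at z = 0. Lengths are in m, angles in degrees, forces in N, time in s.
With the tool pointing down it reaches from about 0.3 to 0.75 m from the base axis. Payload 8.5 kg.
Tool frame: the origin (TCP) lies on the centre line of the jaws, within the pads' length; the fingertips stand 19 mm ahead of it and the grasp point (between the pads) is the TCP (env.tcp_to_tips is the z of the fingertips in the tool frame, in m); z points along the fingers, y is the line along which they close (so a half turn about z gives the same grasp; the last joint's range is limited). The gripper opens to 85 mm and grips with 20 to 120 N. Pads are 22 mm wide; open, the fingers measure 114 mm over their backs; the gripper's body (76 mm by 85 mm) begins 54 mm behind the grasp point. The pads swing forward as they close: fully open they stand 13 mm farther back than shut.
Start: joints at [61.347, 21.807, 74.336, -0, 83.858, -12.336], TCP at [0.155, 0.528, 0.25] pointing down, gripper open.
Joint ranges: [-178.18, 178.18], [-50.72, 133.34], [12.68, 142.11], [-81.47, 261.47], [9.98, 163.14], [-165.26, 165.26]. Speed limits (degrees/s): [136.94, 136.94, 180, 180, 180, 180].

## Interface

Orientations are given as a 3x3 rotation matrix whose columns are the frame's x, y, z axes.
In Python, from rig import env gives the robot as it stands.
- The arm moves only by the tool servo_tool, never from a script. Its argument "steps" is a list of rows, each an object of numbers: "tx", "ty", "tz": the shift along the world's x, y, z in cm; "yaw": the turn about the world's z in degrees; "claw": the finger opening in cm, from 0 to 8.54. In form: [{"tx": .., "ty": .., "tz": .., "yaw": .., "claw": ..}, ...]. A call has 1 to 20 rows; each row shifts and turns the commanded pose from where the row before left it; what a row does not reach is not made up. A row lasts 1/10 s, in which the tool goes at most 50 mm and 8.59 degrees, less where a joint would pass 70% of its speed; a pose out of reach is approached as far as the arm can. A call with a gripper value outside its range is refused whole. The fingers move at their own pace and stop on an object; "newtons" is the grip in N (left out, the last holds). Time passes only in rows, so rows that do not move let the fingers close. It gives the time, the measured TCP pose, the force, the opening and the grip force at its end, in the units of the state.
- env.observe(): the state, without advancing time (a new reading comes with each control period).
- env.get_image(name): name is "scene" or "side" or "wrist"; returns (picture, depth): 420x560x3 uint8, red, green, blue; 420x560 float32, m along the optical axis (not along the pixel's ray), 0 where there is no reading.
- env.camera_model(name): a dict with "fovy" (degrees; the focal length in pixels is half the picture's height over the tangent of half this angle, whatever the lens; pixels are square), "cx", "cy" (the principal point, pixels), "dist_coeffs" ([k1, k2, p1, p2, k3] as OpenCV has them; the pictures are not rectified), "T" (4x4, takes a point from camera to world coordinates). Camera axes: x right, y down, z forward; pixel columns grow to the right and rows downward; lengths in m; the calibration is good to about 2 mm. A picture is of the moment at which its call begins: read the wrist's pose just before it. camera_model takes no time and is no camera call; for the wrist camera it gives the pose at the moment of the call.
- env.close_job(): hands the job in; it is judged then, once.
The state is a dict: "time_s": time; "q": joint angles; "qvel": joint speeds; "joint_efforts": joint torques, N m; "position": TCP position; "tool_rot": TCP orientation; "ft_force": force on the tool from outside, world axes, zero at the start; "wrist_torque": the same for the moment, N m; "grip_width": finger opening in m; "gripper_force": force on a finger pad.
Only numpy, scipy, OpenCV 4.12 (cv2) and the standard library are available. Lean on these libraries where they do the work, as an engineer would, in place of code of your own. Each camera call takes 0.05 s, during which the arm holds its last target. There are 200 camera calls.

## Task

Take the scraper block by its wooden grip and wipe all four loose wooden chips off the glass of the light bed into the steel tray at its side, without touching the chips with the fingers. Then press the foot of the block squarely along the middle of the raised aluminium strip at the bed's far edge until it is fully home. Finally stand the block upright on its cork mat again, let go, and leave everything else where it is.

Things in the scene. Friction and masses are not known exactly. Their poses are not given: they have to be found in the camera images.
- bed: fixed dark wooden box 245 (x) x 250 (y) mm with a lit glass pane; x away from the robot, y along the strip. Origin on the table under the pane's centre. Glass top 50 mm up, 190 (x) x 250 (y) mm, between rails 8 mm higher at its near and far edges (x = -95, +95 mm), open at both y ends (+-125 mm). Chips start within 85 mm of its centre in y
- tray: fixed open steel tray, 230 (x) x 110 (y) x 30 mm high, walls and floor 4 mm, flush against one open end of the bed (+y or -y side, differs from run to run), 182 mm from the bed's centre, its axes parallel to the bed's. Origin: centre of its underside, on the table
- strip_top (a point): aluminium strip holding the glass, 150 mm long (its y, parallel to the bed's y), 22 mm wide (x), guided straight up and down in the bed's far rail at x = +117 mm in the bed's frame. The point: centre of its top face, 70 mm above the table when raised, 61 mm when home (wood beside it: 58 mm)
- strip (a joint): depth of the strip in m: 0 = raised (as found), 0.009 = home. A stiff clip fit: it resists with about 9 N all the way, stays where it is pressed and stops hard at home
- scraper: loose scraper block, about 0.25 kg, standing upright on its mat. Black rubber foot 120 (its x) x 30 (y) x 20 mm high, steel bar above it to 30 mm (110 x 20 mm), wooden grip 90 (x) x 24 (y) mm from 28 to 90 mm above the underside. Origin: centre of the underside of the foot; z up the grip. The same either way round
- mat: fixed cork mat 170 (x) x 100 (y) x 4 mm thick, on the left or the right of the bed; origin: centre of its underside, on the table
- chip1: loose wooden chip, 20 g, rectangle 58 x 26 mm (long along its own x), 8 mm thick, lying on the glass; origin on its underside near its centre
- chip2: loose wooden chip, 20 g, L shape within 40 x 40 mm, 8 mm thick, lying on the glass; origin on its underside near its centre
- chip3: loose wooden chip, 20 g, disc, 44 mm across, 8 mm thick, lying on the glass; origin on its underside near its centre
- chip4: loose wooden chip, 20 g, rectangle 42 x 34 mm (long along its own x), 8 mm thick, lying on the glass; origin on its underside near its centre
- keypad: bystander: black keypad 190 x 90 x 24 mm lying at the end of the bed opposite the tray; origin: centre of its underside
- lens: bystander: black camera lens standing upright, 72 mm across, 75 mm high, on the side of the bed opposite the mat; origin: centre of its underside
- tape: bystander: roll of tape lying flat, 80 mm across, 24 mm high, in front of the bed on the right; origin: centre of its underside
- jar: bystander: amber glass jar, 64 mm across, 85 mm high, right of the bed's far corner; origin: centre of its underside
- ball: bystander: knobbly paper ball on a round wooden foot, about 95 mm across and 110 mm high, left of the bed's far corner; origin: centre of its underside
Not all that is in view belongs to the job. There is more than one size of the scraper; the one meant has the size given above. What is shaped like the chip4 but black is not meant.

How it is judged (in metres and radians):
On the way, in this order (a step that is already met when the one before it is completed fails the run):
1. all four chips lie in the tray (x of chip1 in the frame of tray between -0.115 and 0.115 m and y of chip1 in the frame of tray between -0.056 and 0.056 m and z of each of chip1, chip2, chip3, chip4 in the frame of tray below 0.036 m and x of chip2 in the frame of tray between -0.115 and 0.115 m and y of chip2 in the frame of tray between -0.056 and 0.056 m and x of chip3 in the frame of tray between -0.115 and 0.115 m and y of chip3 in the frame of tray between -0.056 and 0.056 m and x of chip4 in the frame of tray between -0.115 and 0.115 m and y of chip4 in the frame of tray between -0.056 and 0.056 m), for 0.1 s.
2. the strip is home, with the block upright over it, its foot along the strip and centred on it (within 25 mm and 0.25 rad) (value of joint strip above 0.0075 m and distance between scraper and strip_top below 0.025 m and angle between scraper's own z axis and vertical below 0.14 rad and angle between the x axis of scraper and the y axis of strip_top, either way round below 0.25 rad), for 0.1 s.
At the end, for the whole second after the job is handed in: all four chips lie at rest in the tray, the strip is home (deeper than 7.5 mm of 9), and the scraper block stands upright, released and at rest on the cork mat, its centre within 45 mm of the mat's centre (all of step 1 and value of joint strip above 0.0075 m and horizontal distance between scraper and mat below 0.045 m and z of scraper in the frame of mat below 0.009 m and angle between scraper's own z axis and vertical below 0.1 rad and linear speed of each of scraper, chip1, chip2, chip3, chip4 below 0.02 m/s); the robot touches nothing.
It fails at once if a chip is touched with the fingers or the arm (contact force between any of the fingers, the arm and chip1 above 0.5 N or contact force between any of the fingers, the arm and chip2 above 0.5 N or contact force between any of the fingers, the arm and chip3 above 0.5 N or contact force between any of the fingers, the arm and chip4 above 0.5 N).
It fails at once if the strip is pressed with the fingers or the arm instead of the block (contact force between any of the fingers, the arm and strip above 1 N).
It fails at once if the strip is snapped down before the glass is clear of chips (value of joint strip above 0.005 m and z of any of chip1, chip2, chip3, chip4 in the frame of tray above 0.045 m).
It fails at once if a bystander is shifted by more than 30 mm (distance of any of keypad, lens, tape, jar, ball from where it was at the start of the episode above 0.03 m).
It also fails if it takes over 67 s, if anything falls off the work surface, if the arm or the gripper's body presses on something with over 40 N, if the wrist force passes 120 N, or if a joint passes its speed limit or range.

## Working session

There is one attempt and no reset: what is moved stays moved. The work goes in short steps, Python scripts to look and compute and a tool call to move; the robot and the scene stay as the last step left them, time stands still between calls to the robot, and variables do not carry over. Pictures are saved under pics/ and viewed, at most 10 in all, crops included, and the job is handed in when it is done.

Besides the shell and the picture viewer there is one more tool, called after "Emit:" as a command line: name --argument value ..., lists and objects as JSON in quotes. servo_tool: Moves the arm, as the interface text tells. Its arguments: {"type":"object","properties":{"steps":{"type":"array"},"newtons":{"type":"number"}},"required":["steps"]}

```bash
mkdir -p pics; cat > h.py <<'E'
import numpy as np, cv2
from rig import env
def save(im,n): cv2.imwrite(f'pics/{n}.png',cv2.cvtColor(im,cv2.COLOR_RGB2BGR))
def cam(n):
    m=env.camera_model(n); f=210/np.tan(np.radians(m['fovy'])/2)
    return np.array([[f,0,m['cx']],[0,f,m['cy']],[0,0,1]]),np.array(m['dist_coeffs'],float),np.array(m['T'])
def ray(px,c,z):
    """pixels Nx2 -> world points on plane z"""
    K,d,T=c; u=cv2.undistortPoints(np.array(px,float).reshape(-1,1,2),K,d).reshape(-1,2)
    D=np.c_[u,np.ones(len(u))]@T[:3,:3].T; o=T[:3,3]
    return o+D*((z-o[2])/D[:,2])[:,None]
def cloud(dep,c):
    """depth image -> HxWx3 world points"""
    K,d,T=c; h,w=dep.shape; g=np.stack(np.meshgrid(np.arange(w),np.arange(h)),-1).reshape(-1,1,2).astype(float)
    u=cv2.undistortPoints(g,K,d).reshape(-1,2)
    P=np.c_[u,np.ones(len(u))]*dep.reshape(-1,1)
    W=P@T[:3,:3].T+T[:3,3]; W[dep.ravel()==0]=np.nan
    return W.reshape(h,w,3)
E
python3 - <<'E'
from h import *
np.set_printoptions(precision=3,suppress=True)
s=env.observe();print(s['position'],s['tool_rot'],s['time_s'],env.tcp_to_tips)
for n in ['scene','side','wrist']:
    c=cam(n); im,d=env.get_image(n); save(im,n+'0'); np.savez(f'{n}0.npz',im=im,d=d,K=c[0],dc=c[1],T=c[2]); print(n,c[2],c[0][0,0])
E
```

```text
[0.154 0.528 0.25 ] [[-0.96   0.281 -0.001]
 [ 0.281  0.96  -0.001]
 [ 0.    -0.001 -1.   ]] 0.0 0.019
scene [[-0.624  0.65  -0.433  0.981]
 [ 0.781  0.509 -0.362  0.455]
 [-0.015 -0.565 -0.825  0.982]
 [ 0.     0.     0.     1.   ]] 421.16240292424834
side [[ 0.909 -0.297  0.292  0.095]
 [-0.416 -0.659  0.626 -0.812]
 [ 0.007 -0.691 -0.723  1.034]
 [ 0.     0.     0.     1.   ]] 489.06217556492487
wrist [[ 0.281  0.922  0.267  0.086]
 [ 0.96  -0.269 -0.079  0.549]
 [-0.001  0.279 -0.96   0.374]
 [ 0.     0.     0.     1.   ]] 346.97647188021693
```

View pics/scene0.png

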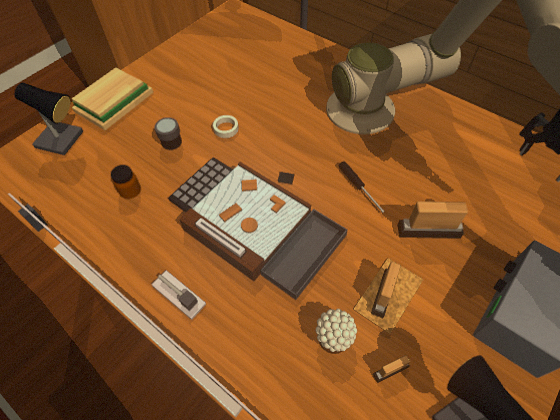

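View pics/side0.png

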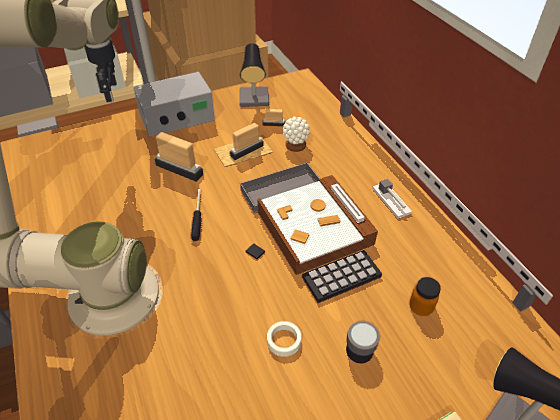

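Both views show the tray on the bed's +y end (scene 303,255). The mat with the right-sized scraper is on the left (scene 388,290; side 245,145), with larger and smaller decoys at scene (432,218) and (393,368). The four chips sit on the glass around scene (250,205), and the strip is at scene (220,236).

```bash
cat > m.py <<'E'
from h import *
np.set_printoptions(precision=4,suppress=True)
def rect(P):
    r=cv2.minAreaRect((P[:,:2]*1000).astype(np.float32)); return np.array(r[0]),np.array(r[1]),r[2]
for n,boxes in dict(scene=dict(scr=(365,250,410,325),strip=(190,210,250,262),mat=(350,255,425,335),bed=(170,160,350,300)),
                    side=dict(scr=(225,120,270,165),strip=(325,180,370,230),mat=(210,130,275,168),bed=(235,160,385,280))).items():
    D=np.load(n+'0.npz'); c=(D['K'],D['dc'],D['T']); W=cloud(D['d'],c); im=D['im']; z=W[...,2]
    hsv=cv2.cvtColor(im,cv2.COLOR_RGB2HSV)
    def sel(b,m):
        k=np.zeros(z.shape,bool); x0,y0,x1,y1=boxes[b]; k[y0:y1,x0:x1]=1
        k=(k&m).astype(np.uint8); N,l,st,_=cv2.connectedComponentsWithStats(k,connectivity=4)
        return [l==i for i in range(1,N) if st[i,4]>25]
    print(n)
    for nm,b,m in [('grip','scr',(z>.083)&(z<.105)),('foot','scr',(z>.012)&(z<.028)),('strip','strip',(z>.064)&(z<.078)),('mat','mat',(z>.0015)&(z<.008)&(hsv[...,1]>60)),
                 ('glass','bed',(z>.042)&(z<.055)),('rails','bed',(z>.055)&(z<.064)),('traywall','bed',(z>.024)&(z<.034))]:
        for k in sel(b,m):
            if k.sum()>60: print(nm,k.sum(),*rect(W[k]),'z',np.median(z[k]))
    k=(z>.045)&(z<.07)&(hsv[...,1]>110)&(hsv[...,0]<20)&(hsv[...,2]>120)
    for q in sel('bed',k): print('chip',q.sum(),*rect(W[q]),np.median(z[q]),np.argwhere(q).mean(0)[::-1])
E
python3 m.py
```

```text
scene
grip 403 [518.9786 394.0326] [88.7136 24.1209] 15.009017944335938 z 0.09290876112475621
foot 129 [538.2152 386.3668] [97.2512 28.264 ] 32.11536407470703 z 0.02261963775049769
strip 473 [668.1563  -2.2807] [ 23.9059 149.9599] 1.3461216688156128 z 0.06900422613392398
mat 1645 [507.7425 403.5785] [174.0273 103.9129] 0.8887084126472473 z 0.0037216603999774556
glass 5033 [569.6599  -5.3841] [243.2929 254.2074] 0.8094388246536255 z 0.04931724093471579
glass 68 [689.7719 -68.384 ] [  6.0024 113.4015] 0.19234202802181244 z 0.04984852295919023
rails 103 [453.0158 -82.9453] [11.8168 97.1871] 0.900109589099884 z 0.05697770578422767
rails 161 [450.8492  43.5476] [ 12.7505 147.357 ] 1.0628801584243774 z 0.05732721938117458
rails 138 [495.5576 -54.12  ] [37.9513 38.8334] 41.15837097167969 z 0.057609556587012556
rails 132 [499.0542  39.9293] [39.774  41.3895] 89.7359848022461 z 0.0570813990566153
rails 163 [593.114 -35.754] [27.4499 58.9383] 78.54107666015625 z 0.05722060975528642
rails 866 [668.5023  -2.6353] [ 46.4734 251.6331] 1.0389572381973267 z 0.057453715630113866
rails 179 [592.1582  
[... 1871 characters left out ...]
 [156.6864   6.5365] 0.4555717706680298 z 0.028670491118988117
chip 449 [668.4321  -2.4064] [ 47.4986 253.313 ] 1.432953953742981 0.057046120600548256 [348.8374 207.9399]
chip 216 [451.0477  -6.4621] [ 10.1624 246.7386] 1.0778471231460571 0.056803079147016045 [278.2593 230.1204]
chip 145 [592.6489  25.981 ] [43.7502 39.5967] 62.806884765625 0.056602934690582085 [317.6069 204.8138]
chip 120 [498.3511  37.7577] [43.2682 39.5143] 88.17771911621094 0.05622093779586368 [284.1917 211.35  ]
chip 143 [591.4852 -38.2021] [29.3558 55.9123] 80.79961395263672 0.05710000665806603 [328.4196 219.6154]
chip 171 [494.8496 -57.7299] [37.039  40.1946] 42.696739196777344 0.056924452479873655 [299.6491 236.2164]
```

```bash
python3 - <<'E'
import cv2
a=cv2.imread('pics/scene0.png')[150:340,160:430]; cv2.imwrite('pics/sc_crop.png',cv2.resize(a,None,fx=2.9,fy=2.9,interpolation=cv2.INTER_CUBIC))
E
```

```text
(no output)
```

View pics/sc_crop.png

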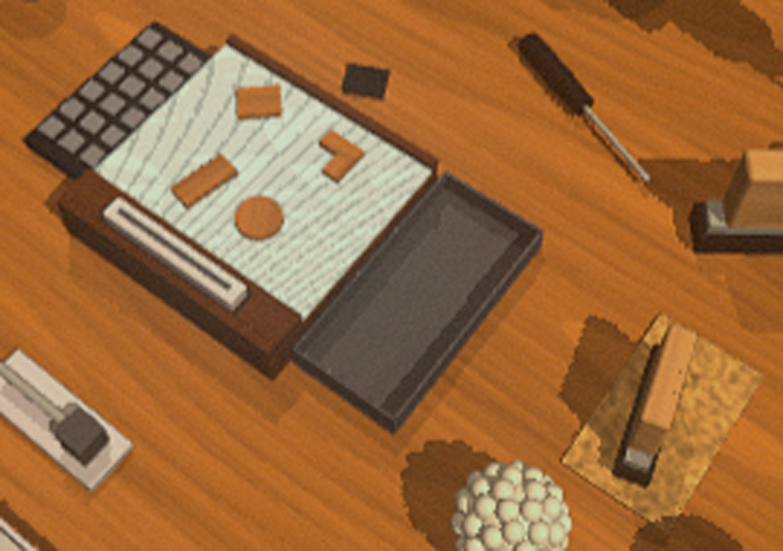

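The crop shows the chips: rectangle 42x34 at (258,100), L at (342,155), 58x26 bar at (205,180) and disc at (260,217). The black look-alike at (365,80) is off the glass. The two views agree within 2 mm, and the sizes match (strip 150x24, mat 174x104, grip 89x24). I'm moving above the scraper now.

Emit:
servo_tool --steps '[{"tx":3.04,"ty":-1.12,"yaw":2.6,"claw":8.5},{"tx":3.04,"ty":-1.12,"yaw":2.6},{"tx":3.04,"ty":-1.12,"yaw":2.6},{"tx":3.04,"ty":-1.12,"yaw":2.6},{"tx":3.04,"ty":-1.12,"yaw":2.6},{"tx":3.04,"ty":-1.12,"yaw":2.6},{"tx":3.04,"ty":-1.12,"yaw":2.6},{"tx":3.04,"ty":-1.12,"yaw":2.6},{"tx":3.04,"ty":-1.12,"yaw":2.6},{"tx":3.04,"ty":-1.12,"yaw":2.6},{"tx":3.04,"ty":-1.12,"yaw":2.6},{"tx":3.04,"ty":-1.12,"yaw":2.6},{"tx":0},{"tx":0}]'

```text
invalid input at $.steps[0]: expected keys tx, ty, tz, yaw, claw
```

```bash
python3 - <<'E'
from h import *
np.set_printoptions(precision=4,suppress=True)
s=env.observe(); R=s['tool_rot']; print(s['position'],np.degrees(np.arctan2(R[1][1],R[0][1])),s['q'],s['time_s'])
c=cam('wrist'); im,d=env.get_image('wrist'); save(im,'w1'); W=cloud(d,c); z=W[...,2]
near=(abs(W[...,0]-.519)<.1)&(abs(W[...,1]-.393)<.1)
for a,b in [(.085,.102),(.012,.028)]:
    k=near&(z>a)&(z<b); 
    if k.sum()>20: print(k.sum(),cv2.minAreaRect((W[k][:,:2]*1000).astype(np.float32)),np.median(z[k]))
E
```

```text
[0.1545 0.5277 0.2499] 73.6791965104568 [ 61.3449  21.8319  74.3714  -0.0008  83.8557 -12.3342] 0.15
```

View pics/w1.png

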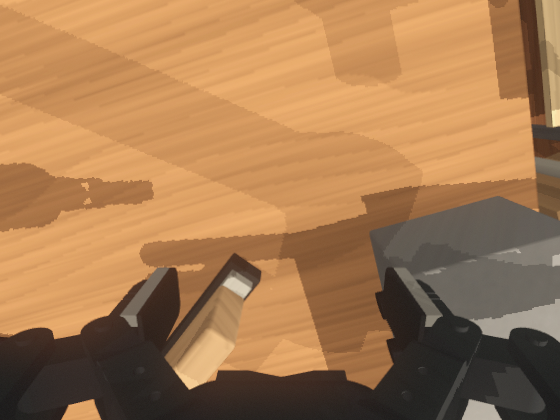

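The call was refused because every row needs all the keys. The picture is still from the start pose: the big decoy scraper at (215,320) and the grey box at (460,250), both below the fingers. Sending again with all keys.

Emit:
servo_tool --steps '[{"tx":3.04,"ty":-1.12,"tz":0,"yaw":2.6,"claw":8.5},{"tx":3.04,"ty":-1.12,"tz":0,"yaw":2.6,"claw":8.5},{"tx":3.04,"ty":-1.12,"tz":0,"yaw":2.6,"claw":8.5},{"tx":3.04,"ty":-1.12,"tz":0,"yaw":2.6,"claw":8.5},{"tx":3.04,"ty":-1.12,"tz":0,"yaw":2.6,"claw":8.5},{"tx":3.04,"ty":-1.12,"tz":0,"yaw":2.6,"claw":8.5},{"tx":3.04,"ty":-1.12,"tz":0,"yaw":2.6,"claw":8.5},{"tx":3.04,"ty":-1.12,"tz":0,"yaw":2.6,"claw":8.5},{"tx":3.04,"ty":-1.12,"tz":0,"yaw":2.6,"claw":8.5},{"tx":3.04,"ty":-1.12,"tz":0,"yaw":2.6,"claw":8.5},{"tx":3.04,"ty":-1.12,"tz":0,"yaw":2.6,"claw":8.5},{"tx":3.04,"ty":-1.12,"tz":0,"yaw":2.6,"claw":8.5},{"tx":0,"ty":0,"tz":0,"yaw":0,"claw":8.5},{"tx":0,"ty":0,"tz":0,"yaw":0,"claw":8.5}]'

```text
time_s: 1.6
position: [0.5194, 0.3932, 0.2497]
tool_rot: [[-0.967, -0.255, -0.001], [-0.255, 0.967, -0.0], [0.001, 0.0, -1.0]]
ft_force: [-0.3, 0.3, 0.1]
grip_width: 0.085
gripper_force: 0.0
```

```bash
cat > w.py <<'E'
from h import *
import sys
np.set_printoptions(precision=4,suppress=True)
s=env.observe(); R=s['tool_rot']; print(s['position'],np.degrees(np.arctan2(R[1][1],R[0][1])),s['q'],s['time_s'])
c=cam('wrist'); im,d=env.get_image('wrist'); save(im,sys.argv[1]); W=cloud(d,c); z=W[...,2]
near=(abs(W[...,0]-.519)<.1)&(abs(W[...,1]-.393)<.1)
for a,b in [(.085,.102),(.012,.028)]:
    k=near&(z>a)&(z<b); 
    if k.sum()>20: print(k.sum(),cv2.minAreaRect((W[k][:,:2]*1000).astype(np.float32)),np.median(z[k]))
E
python3 w.py w2
```

```text
[0.5194 0.3932 0.2497] 104.80205822732388 [ 26.7262  32.4299  56.3024   0.0136  91.3318 -78.0755] 1.6
2947 ((518.0021362304688, 395.11669921875), (88.74825286865234, 23.95822525024414), 14.73097038269043) 0.09401883592794824
375 ((503.4784240722656, 391.3226318359375), (88.49496459960938, 30.120933532714844), 15.147592544555664) 0.02395676093045035
```

View pics/w2.png

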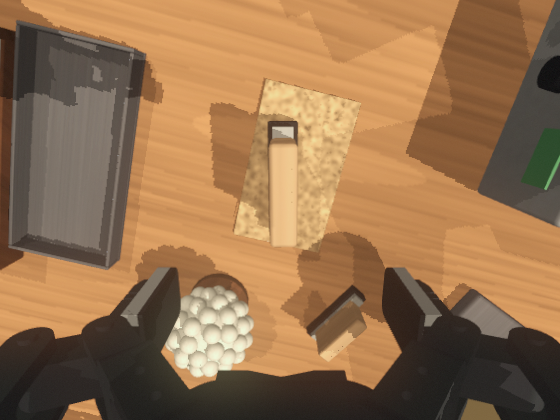

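The wrist view shows the scraper on its mat centred under the jaws (284,193), with the ball at (215,330) and the small decoy at (340,325) clear of the fingers. I'm descending to grasp with the TCP at z 0.069, which is 65 mm up the block.

Emit:
servo_tool --steps '[{"tx":-0.1,"ty":0.15,"tz":-2,"yaw":0,"claw":8.5},{"tx":0,"ty":0,"tz":-2,"yaw":0,"claw":8.5},{"tx":0,"ty":0,"tz":-2,"yaw":0,"claw":8.5},{"tx":0,"ty":0,"tz":-2,"yaw":0,"claw":8.5},{"tx":0,"ty":0,"tz":-2,"yaw":0,"claw":8.5},{"tx":0,"ty":0,"tz":-2,"yaw":0,"claw":8.5},{"tx":0,"ty":0,"tz":-2,"yaw":0,"claw":8.5},{"tx":0,"ty":0,"tz":-2,"yaw":0,"claw":8.5},{"tx":0,"ty":0,"tz":-1.5,"yaw":0,"claw":8.5},{"tx":0,"ty":0,"tz":-0.55,"yaw":0,"claw":8.5},{"tx":0,"ty":0,"tz":0,"yaw":0,"claw":5},{"tx":0,"ty":0,"tz":0,"yaw":0,"claw":3.5},{"tx":0,"ty":0,"tz":0,"yaw":0,"claw":2.8},{"tx":0,"ty":0,"tz":0,"yaw":0,"claw":2},{"tx":0,"ty":0,"tz":0,"yaw":0,"claw":1},{"tx":0,"ty":0,"tz":0,"yaw":0,"claw":1},{"tx":0,"ty":0,"tz":0,"yaw":0,"claw":1},{"tx":0,"ty":0,"tz":0,"yaw":0,"claw":1}]' --newtons 80

```text
time_s: 3.45
position: [0.5186, 0.395, 0.0706]
tool_rot: [[-0.966, -0.257, 0.001], [-0.257, 0.966, 0.001], [-0.001, 0.0, -1.0]]
ft_force: [-2.4, -1.2, 5.8]
grip_width: 0.023
gripper_force: 79.0
```

Emit:
servo_tool --steps '[{"tx":0,"ty":0,"tz":1,"yaw":0,"claw":1},{"tx":0,"ty":0,"tz":2.5,"yaw":0,"claw":1},{"tx":0,"ty":0,"tz":3.5,"yaw":0,"claw":1},{"tx":0,"ty":0,"tz":3.5,"yaw":0,"claw":1},{"tx":0,"ty":0,"tz":2.5,"yaw":0,"claw":1},{"tx":0,"ty":0,"tz":1,"yaw":0,"claw":1},{"tx":0.4,"ty":-2,"tz":0,"yaw":-1,"claw":1},{"tx":0.5,"ty":-4,"tz":0,"yaw":-1.1,"claw":1},{"tx":0.5,"ty":-4.2,"tz":0,"yaw":-1.1,"claw":1},{"tx":0.5,"ty":-4.2,"tz":0,"yaw":-1.1,"claw":1},{"tx":0.5,"ty":-4.2,"tz":0,"yaw":-1.1,"claw":1},{"tx":0.5,"ty":-4.2,"tz":0,"yaw":-1.1,"claw":1},{"tx":0.5,"ty":-4.2,"tz":0,"yaw":-1.1,"claw":1},{"tx":0.5,"ty":-4.2,"tz":0,"yaw":-1.1,"claw":1},{"tx":0.5,"ty":-4.2,"tz":0,"yaw":-1.1,"claw":1},{"tx":0.5,"ty":-4.2,"tz":0,"yaw":-1.1,"claw":1},{"tx":0.5,"ty":-4.2,"tz":0,"yaw":-1.1,"claw":1},{"tx":0.5,"ty":-4.2,"tz":0,"yaw":-1.1,"claw":1},{"tx":0.4,"ty":-2.5,"tz":0,"yaw":-0.8,"claw":1},{"tx":0,"ty":0,"tz":0,"yaw":0,"claw":1}]'

```text
time_s: 5.45
position: [0.5811, -0.1132, 0.2084]
tool_rot: [[-1.0, -0.013, -0.002], [-0.013, 1.0, 0.0], [0.002, 0.0, -1.0]]
ft_force: [-0.7, 0.6, -1.9]
grip_width: 0.0233
gripper_force: 78.7
```

```bash
python3 - <<'E'
from h import *
np.set_printoptions(precision=4,suppress=True)
s=env.observe(); R=np.array(s['tool_rot']); p=np.array(s['position']); print(p,np.degrees(np.arctan2(R[1][1],R[0][1])),s['q'],s['time_s'])
for n in ['scene','side']:
    c=cam(n); im,d=env.get_image(n); save(im,n+'1'); W=cloud(d,c); hsv=cv2.cvtColor(im,cv2.COLOR_RGB2HSV); z=W[...,2]
    near=(abs(W[...,0]-p[0])<.09)&(abs(W[...,1]-p[1])<.05)
    for nm,a,b in [('foot',.125,.172),('block',.1,.25)]:
        k=near&(z>a)&(z<b)
        if nm=='foot': k&=hsv[...,2]<70
        if k.sum()>20: print(n,nm,k.sum(),cv2.minAreaRect((W[k][:,:2]*1000).astype(np.float32)),np.percentile(z[k],[1,50,99]), W[k].min(0),W[k].max(0))
E
```

```text
[ 0.5811 -0.1132  0.2084] 90.73740570127009 [ -22.4556   27.8697   71.3731   -0.0329   80.8672 -113.1877] 5.45
scene foot 267 ((582.8604736328125, -111.12158203125), (119.10196685791016, 29.57331085205078), 0.4828631579875946) [0.1419 0.1565 0.1634] [ 0.5232 -0.1255  0.1405] [ 0.6423 -0.0959  0.1642]
scene block 1083 ((585.2619018554688, -107.1085205078125), (80.15097045898438, 112.4643783569336), 55.39482498168945) [0.1423 0.1855 0.2485] [ 0.5206 -0.1606  0.1405] [ 0.6423 -0.0659  0.2498]
side foot 288 ((579.849365234375, -114.4044189453125), (121.0757827758789, 32.29124069213867), 1.0291107892990112) [0.1423 0.1554 0.1638] [ 0.5192 -0.1316  0.141 ] [ 0.6405 -0.0992  0.1652]
side block 1172 ((576.8792724609375, -117.99003601074219), (81.65866088867188, 113.99859619140625), 56.5211067199707) [0.1422 0.1849 0.2471] [ 0.5189 -0.1598  0.1389] [ 0.6417 -0.0637  0.2498]
```

View pics/side1.png

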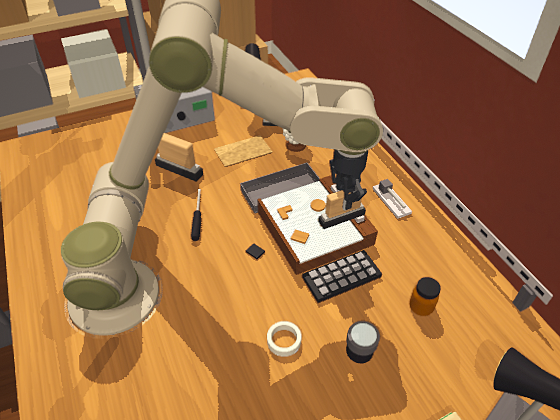

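The side view shows the block held level over the far half of the glass, with its foot at about (343,213). Measured foot centre is (0.581,-0.113), underside 0.1415, matching the tool. I'm lowering it and wiping the far lane.

Emit:
servo_tool --steps '[{"tx":0.1,"ty":0,"tz":-2.5,"yaw":0.3,"claw":1},{"tx":0,"ty":0,"tz":-3,"yaw":0,"claw":1},{"tx":0,"ty":0,"tz":-2,"yaw":0,"claw":1},{"tx":0,"ty":0,"tz":-1.1,"yaw":0,"claw":1},{"tx":0,"ty":0,"tz":-0.4,"yaw":0,"claw":1},{"tx":0,"ty":0,"tz":0,"yaw":0,"claw":1},{"tx":-0.02,"ty":0.8,"tz":0,"yaw":0,"claw":1},{"tx":-0.03,"ty":1.4,"tz":0,"yaw":0,"claw":1},{"tx":-0.03,"ty":1.4,"tz":0,"yaw":0,"claw":1},{"tx":-0.03,"ty":1.4,"tz":0,"yaw":0,"claw":1},{"tx":-0.03,"ty":1.4,"tz":0,"yaw":0,"claw":1},{"tx":-0.03,"ty":1.4,"tz":0,"yaw":0,"claw":1},{"tx":-0.02,"ty":1.4,"tz":0,"yaw":0,"claw":1},{"tx":-0.03,"ty":1.4,"tz":0,"yaw":0,"claw":1},{"tx":-0.03,"ty":1.4,"tz":0,"yaw":0,"claw":1},{"tx":-0.02,"ty":1.4,"tz":0,"yaw":0,"claw":1},{"tx":-0.03,"ty":1.4,"tz":0,"yaw":0,"claw":1},{"tx":-0.02,"ty":1.4,"tz":0,"yaw":0,"claw":1}]'

```text
time_s: 7.35
position: [0.5791, 0.0531, 0.1198]
tool_rot: [[-1.0, -0.022, 0.0], [-0.022, 1.0, 0.0], [-0.0, 0.0, -1.0]]
ft_force: [0.9, -0.4, -1.7]
grip_width: 0.0231
gripper_force: 78.9
```

Emit:
servo_tool --steps '[{"tx":-0.03,"ty":1.4,"tz":-0.05,"yaw":0,"claw":1},{"tx":-0.02,"ty":1.4,"tz":-0.05,"yaw":0,"claw":1},{"tx":-0.03,"ty":1.4,"tz":0,"yaw":0,"claw":1},{"tx":-0.03,"ty":1.4,"tz":0,"yaw":0,"claw":1},{"tx":-0.02,"ty":1.4,"tz":0,"yaw":0,"claw":1},{"tx":-0.03,"ty":1.4,"tz":0,"yaw":0,"claw":1},{"tx":0,"ty":0.3,"tz":0,"yaw":0,"claw":1},{"tx":0,"ty":0,"tz":0,"yaw":0,"claw":1},{"tx":0,"ty":0,"tz":0,"yaw":0,"claw":1},{"tx":0,"ty":0,"tz":0,"yaw":0,"claw":1},{"tx":0,"ty":0,"tz":2,"yaw":0,"claw":1},{"tx":0,"ty":0,"tz":4,"yaw":0,"claw":1},{"tx":0,"ty":0,"tz":4,"yaw":0,"claw":1},{"tx":0,"ty":0,"tz":2,"yaw":0,"claw":1},{"tx":0,"ty":0,"tz":0,"yaw":0,"claw":1}]'

```text
time_s: 8.85
position: [0.5785, 0.1385, 0.2419]
tool_rot: [[-1.0, -0.022, 0.006], [-0.022, 1.0, 0.0], [-0.006, 0.0, -1.0]]
ft_force: [0.6, -0.8, -2.4]
grip_width: 0.0231
gripper_force: 79.0
```

```bash
cat > chips.py <<'E'
from h import *
import sys
np.set_printoptions(precision=3,suppress=True)
s=env.observe(); print(s['position'],s['time_s'])
for n in ['scene','side']:
    c=cam(n); im,d=env.get_image(n); save(im,n+sys.argv[1]); W=cloud(d,c); hsv=cv2.cvtColor(im,cv2.COLOR_RGB2HSV)
    x,y,z=W[...,0],W[...,1],W[...,2]
    k=(hsv[...,0]<20)&(hsv[...,1]>110)&(hsv[...,2]>60)&(x>.44)&(x<.66)&(((z>.053)&(z<.07)&(y<.13)&(y>-.14)&(x>.462)&(x<.643))|((z>.006)&(z<.07)&(y>.125)&(y<.225)))
    N,l,st,_=cv2.connectedComponentsWithStats(k.astype(np.uint8))
    for i in range(1,N):
        if st[i,4]>25: q=W[l==i]; print(n,st[i,4],'xy',np.round(np.array(cv2.minAreaRect((q[:,:2]*1000).astype(np.float32))[0])),'size',np.round(np.ptp(q,axis=0)*1000),'z',np.percentile(q[:,2],[2,50,98]))
E
python3 chips.py 2
```

```text
[0.578 0.139 0.242] 8.85
scene 149 xy [495. -55.] size [48. 46.  9.] z [0.054 0.057 0.06 ]
scene 379 xy [587. 149.] size [58. 48. 32.] z [0.01  0.022 0.038]
side 60 xy [585. 157.] size [59. 26. 17.] z [0.01  0.022 0.026]
side 111 xy [496.  37.] size [39. 44.  8.] z [0.053 0.057 0.061]
side 154 xy [494. -57.] size [50. 48. 10.] z [0.054 0.057 0.061]
```

View pics/scene2.png

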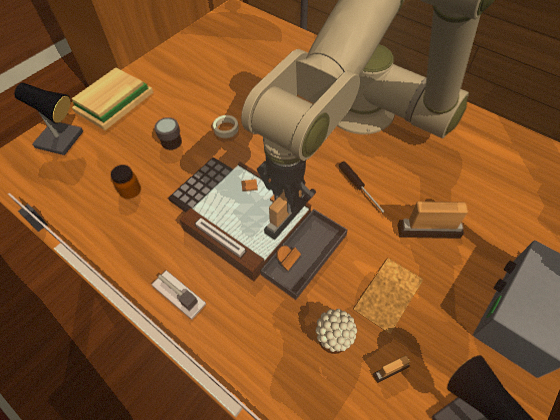

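The scene view shows the bar and disc in the tray (289,258), with chip 4 (250,185) and the L still on the glass. Next is the near lane.

Emit:
servo_tool --steps '[{"tx":-0.7,"ty":-3.0,"tz":0,"yaw":0,"claw":1},{"tx":-0.7,"ty":-3.2,"tz":0,"yaw":0,"claw":1},{"tx":-0.7,"ty":-3.2,"tz":0,"yaw":0,"claw":1},{"tx":-0.7,"ty":-3.2,"tz":0,"yaw":0,"claw":1},{"tx":-0.7,"ty":-3.2,"tz":0,"yaw":0,"claw":1},{"tx":-0.7,"ty":-3.2,"tz":0,"yaw":0,"claw":1},{"tx":-0.7,"ty":-3.2,"tz":0,"yaw":0,"claw":1},{"tx":-0.5,"ty":-3.0,"tz":0,"yaw":0,"claw":1},{"tx":0,"ty":0,"tz":-2.5,"yaw":0,"claw":1},{"tx":0,"ty":0,"tz":-4,"yaw":0,"claw":1},{"tx":0,"ty":0,"tz":-3.5,"yaw":0,"claw":1},{"tx":0,"ty":0,"tz":-1.5,"yaw":0,"claw":1},{"tx":0,"ty":0,"tz":-0.6,"yaw":0,"claw":1},{"tx":0,"ty":0,"tz":0,"yaw":0,"claw":1}]'

```text
time_s: 10.35
position: [0.5222, -0.1127, 0.1169]
tool_rot: [[-1.0, -0.022, -0.003], [-0.022, 1.0, 0.001], [0.003, 0.001, -1.0]]
ft_force: [-0.6, -1.4, -3.2]
grip_width: 0.0231
gripper_force: 79.2
```

Emit:
servo_tool --steps '[{"tx":0.1,"ty":0.8,"tz":0.08,"yaw":0,"claw":1},{"tx":-0.02,"ty":1.4,"tz":0,"yaw":0,"claw":1},{"tx":-0.03,"ty":1.4,"tz":0,"yaw":0,"claw":1},{"tx":-0.02,"ty":1.4,"tz":0,"yaw":0,"claw":1},{"tx":-0.03,"ty":1.4,"tz":0,"yaw":0,"claw":1},{"tx":-0.02,"ty":1.4,"tz":0,"yaw":0,"claw":1},{"tx":-0.03,"ty":1.4,"tz":0,"yaw":0,"claw":1},{"tx":-0.02,"ty":1.4,"tz":0,"yaw":0,"claw":1},{"tx":-0.03,"ty":1.4,"tz":0,"yaw":0,"claw":1},{"tx":-0.02,"ty":1.4,"tz":0,"yaw":0,"claw":1},{"tx":-0.03,"ty":1.4,"tz":0,"yaw":0,"claw":1},{"tx":-0.02,"ty":1.4,"tz":0,"yaw":0,"claw":1},{"tx":-0.03,"ty":1.4,"tz":0,"yaw":0,"claw":1},{"tx":-0.02,"ty":1.4,"tz":0,"yaw":0,"claw":1},{"tx":-0.03,"ty":1.4,"tz":0,"yaw":0,"claw":1},{"tx":-0.02,"ty":1.4,"tz":0,"yaw":0,"claw":1},{"tx":-0.03,"ty":1.4,"tz":0,"yaw":0,"claw":1},{"tx":-0.02,"ty":1.4,"tz":0,"yaw":0,"claw":1},{"tx":-0.02,"ty":0.8,"tz":0,"yaw":0,"claw":1},{"tx":0,"ty":0,"tz":0,"yaw":0,"claw":1}]'

```text
time_s: 12.35
position: [0.52, 0.142, 0.1186]
tool_rot: [[-1.0, -0.024, -0.0], [-0.024, 1.0, 0.0], [0.0, 0.0, -1.0]]
ft_force: [-0.4, 0.0, -1.3]
grip_width: 0.0232
gripper_force: 79.3
```

Emit:
servo_tool --steps '[{"tx":0,"ty":0,"tz":0,"yaw":0,"claw":1},{"tx":0,"ty":0,"tz":2,"yaw":0,"claw":1},{"tx":0,"ty":0,"tz":4,"yaw":0,"claw":1},{"tx":0,"ty":0,"tz":4,"yaw":0,"claw":1},{"tx":0,"ty":0,"tz":2,"yaw":0,"claw":1},{"tx":0,"ty":0,"tz":0,"yaw":0,"claw":1}]'

```text
time_s: 12.95
position: [0.5211, 0.1404, 0.2414]
tool_rot: [[-1.0, -0.022, 0.006], [-0.022, 1.0, 0.0], [-0.006, 0.0, -1.0]]
ft_force: [0.8, -0.2, -3.1]
grip_width: 0.0232
gripper_force: 79.3
```

```bash
python3 chips.py 3
```

```text
[0.521 0.14  0.241] 12.95
scene 175 xy [470. 137.] size [55. 27. 32.] z [0.007 0.024 0.037]
scene 162 xy [530. 171.] size [52. 41. 10.] z [0.007 0.011 0.015]
scene 379 xy [582. 149.] size [67. 49. 34.] z [0.009 0.022 0.038]
side 64 xy [588. 160.] size [61. 30. 22.] z [0.008 0.022 0.027]
side 77 xy [531. 171.] size [52. 30. 10.] z [0.007 0.011 0.016]
```

View pics/scene3.png

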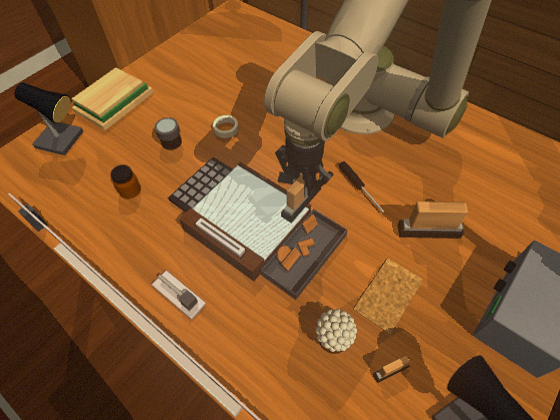

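The glass is clear and all four chips lie in the tray (scene 285–312, 220–260). Turning the block and going over the strip.

Emit:
servo_tool --steps '[{"tx":0.98,"ty":-0.96,"tz":0,"yaw":-6,"claw":1},{"tx":0.98,"ty":-0.96,"tz":0,"yaw":-6,"claw":1},{"tx":0.98,"ty":-0.96,"tz":0,"yaw":-6,"claw":1},{"tx":0.98,"ty":-0.96,"tz":0,"yaw":-6,"claw":1},{"tx":0.98,"ty":-0.96,"tz":0,"yaw":-6,"claw":1},{"tx":0.98,"ty":-0.96,"tz":0,"yaw":-6,"claw":1},{"tx":0.98,"ty":-0.96,"tz":0,"yaw":-6,"claw":1},{"tx":0.98,"ty":-0.96,"tz":0,"yaw":-6,"claw":1},{"tx":0.98,"ty":-0.96,"tz":0,"yaw":-6,"claw":1},{"tx":0.98,"ty":-0.96,"tz":0,"yaw":-6,"claw":1},{"tx":0.98,"ty":-0.96,"tz":0,"yaw":-6,"claw":1},{"tx":0.98,"ty":-0.96,"tz":0,"yaw":-6,"claw":1},{"tx":0.98,"ty":-0.96,"tz":0,"yaw":-6,"claw":1},{"tx":0.98,"ty":-0.96,"tz":0,"yaw":-6,"claw":1},{"tx":0.98,"ty":-0.96,"tz":0,"yaw":-6,"claw":1},{"tx":0,"ty":0,"tz":0,"yaw":0,"claw":1},{"tx":0,"ty":0,"tz":0,"yaw":0,"claw":1}]'

```text
time_s: 14.75
position: [0.6666, -0.003, 0.2367]
tool_rot: [[-0.025, 1.0, -0.003], [1.0, 0.025, 0.001], [0.001, -0.003, -1.0]]
ft_force: [0.3, -0.1, -2.8]
grip_width: 0.0236
gripper_force: 79.3
```

```bash
python3 - <<'E'
from h import *
np.set_printoptions(precision=4,suppress=True)
s=env.observe(); R=np.array(s['tool_rot']); p=np.array(s['position']); print(p,np.degrees(np.arctan2(R[1][1],R[0][1])),s['q'],s['time_s'])
for n in ['scene','side']:
    c=cam(n); im,d=env.get_image(n); save(im,n+'4'); W=cloud(d,c); hsv=cv2.cvtColor(im,cv2.COLOR_RGB2HSV); z=W[...,2]
    near=(abs(W[...,0]-p[0])<.04)&(abs(W[...,1]-p[1])<.09)
    k=near&(z>.16)&(z<.205)&(hsv[...,2]<70); print(n,'foot',k.sum(),cv2.minAreaRect((W[k][:,:2]*1000).astype(np.float32)),np.percentile(z[k],[1,50,99]))
    k=near&(z>.064)&(z<.078); print(n,'strip',k.sum(),cv2.minAreaRect((W[k][:,:2]*1000).astype(np.float32)))
E
```

```text
[ 0.6666 -0.003   0.2367] 1.417906678078735 [-10.4152  34.5394  54.5323   0.0074  91.1152 -11.8329] 14.75
scene foot 225 ((667.3828735351562, -1.6850051879882812), (29.3371524810791, 118.9517593383789), 1.4776005744934082) [0.1758 0.1867 0.1919]
scene strip 473 ((667.5012817382812, -2.257049560546875), (23.506927490234375, 149.78927612304688), 0.8748971223831177)
side foot 230 ((654.3110961914062, -8.864044189453125), (27.743423461914062, 121.32807922363281), 13.418807029724121) [0.1705 0.1845 0.192 ]
side strip 327 ((667.2997436523438, -3.544281005859375), (25.59467887878418, 152.7255401611328), 1.1287184953689575)
```

Foot and strip agree within about 1 mm. Lowering and starting to press.

Emit:
servo_tool --steps '[{"tx":0.1,"ty":0,"tz":-2,"yaw":0,"claw":1},{"tx":0,"ty":0,"tz":-3,"yaw":0,"claw":1},{"tx":0,"ty":0,"tz":-3,"yaw":0,"claw":1},{"tx":0,"ty":0,"tz":-1.3,"yaw":0,"claw":1},{"tx":0,"ty":0,"tz":-0.3,"yaw":0,"claw":1},{"tx":0,"ty":0,"tz":0,"yaw":0,"claw":1},{"tx":0,"ty":0,"tz":-0.2,"yaw":0,"claw":1},{"tx":0,"ty":0,"tz":-0.2,"yaw":0,"claw":1},{"tx":0,"ty":0,"tz":-0.2,"yaw":0,"claw":1},{"tx":0,"ty":0,"tz":-0.2,"yaw":0,"claw":1},{"tx":0,"ty":0,"tz":-0.2,"yaw":0,"claw":1},{"tx":0,"ty":0,"tz":-0.2,"yaw":0,"claw":1},{"tx":0,"ty":0,"tz":0,"yaw":0,"claw":1}]'

```text
time_s: 16.15
position: [0.6683, -0.0031, 0.1314]
tool_rot: [[-0.022, 1.0, 0.001], [1.0, 0.022, -0.0], [-0.0, 0.001, -1.0]]
ft_force: [-1.3, 0.6, 4.3]
grip_width: 0.0232
gripper_force: 80.1
```

Emit:
servo_tool --steps '[{"tx":0,"ty":0,"tz":-0.2,"yaw":0,"claw":1},{"tx":0,"ty":0,"tz":-0.2,"yaw":0,"claw":1},{"tx":0,"ty":0,"tz":-0.2,"yaw":0,"claw":1},{"tx":0,"ty":0,"tz":-0.2,"yaw":0,"claw":1},{"tx":0,"ty":0,"tz":0,"yaw":0,"claw":1},{"tx":0,"ty":0,"tz":0,"yaw":0,"claw":1}]'

```text
time_s: 16.75
position: [0.6684, -0.003, 0.1276]
tool_rot: [[-0.023, 1.0, 0.004], [1.0, 0.023, -0.001], [-0.001, 0.004, -1.0]]
ft_force: [-10.6, 1.0, 29.5]
grip_width: 0.0234
gripper_force: 83.4
```

At 0.1276 the force jumps to 29 N, which is the hard stop. Lifting off and checking the strip height.

Emit:
servo_tool --steps '[{"tx":0,"ty":0,"tz":0,"yaw":0,"claw":1},{"tx":0,"ty":0,"tz":0,"yaw":0,"claw":1},{"tx":0,"ty":0,"tz":0.4,"yaw":0,"claw":1},{"tx":0,"ty":0,"tz":1.2,"yaw":0,"claw":1},{"tx":0,"ty":0,"tz":3,"yaw":0,"claw":1},{"tx":0,"ty":0,"tz":4,"yaw":0,"claw":1},{"tx":0,"ty":0,"tz":3,"yaw":0,"claw":1},{"tx":0,"ty":0,"tz":0,"yaw":0,"claw":1},{"tx":0,"ty":0,"tz":0,"yaw":0,"claw":1}]'

```text
time_s: 17.65
position: [0.668, -0.0031, 0.2383]
tool_rot: [[-0.022, 1.0, -0.0], [1.0, 0.022, 0.0], [0.0, -0.0, -1.0]]
ft_force: [-0.3, 0.2, -3.3]
grip_width: 0.0232
gripper_force: 79.5
```

```bash
python3 - <<'E'
from h import *
np.set_printoptions(precision=4,suppress=True)
s=env.observe(); R=np.array(s['tool_rot']); p=np.array(s['position']); print(p,np.degrees(np.arctan2(R[1][1],R[0][1])),s['time_s'])
for n in ['scene','side']:
    c=cam(n); im,d=env.get_image(n); save(im,n+'5'); W=cloud(d,c); hsv=cv2.cvtColor(im,cv2.COLOR_RGB2HSV); x,y,z=W[...,0],W[...,1],W[...,2]
    st=(abs(x-.668)<.008)&(abs(z-.064)<.012)
    for a,b in [(-.075,-.03),(-.03,.03),(.03,.07)]:
        k=st&(y>a)&(y<b); print(n,'strip z',k.sum(),np.median(z[k]))
    k=(abs(x-.668)<.02)&(abs(z-.058)<.006)&(y>.085)&(y<.115); print('wood z',k.sum(),np.median(z[k]))
    near=(abs(x-p[0])<.04)&(abs(y-p[1])<.09)
    k=near&(z>.16)&(z<.21)&(hsv[...,2]<70); print(n,'foot',k.sum(),cv2.minAreaRect((W[k][:,:2]*1000).astype(np.float32)),np.percentile(z[k],[1,50,99]))
E
```

```text
[ 0.668  -0.0031  0.2383] 1.2818171000701049 17.65
scene strip z 90 0.06000880146614329
scene strip z 130 0.06022823715347575
scene strip z 95 0.06018047049453723
wood z 186 0.05708407076957339
scene foot 225 ((681.4134521484375, 2.3059768676757812), (28.643787384033203, 120.48091888427734), 15.522299766540527) [0.1763 0.188  0.1929]
side strip z 70 0.06045047444832591
side strip z 85 0.060451246316587826
side strip z 53 0.06034532051149977
wood z 90 0.05666305871803262
side foot 232 ((654.6365966796875, -8.27817153930664), (30.378313064575195, 119.08824157714844), 13.07359790802002) [0.1703 0.1842 0.1931]
```

The strip stands 3 mm above the wood along its whole length, so it is home. Going back to the mat at (0.508, 0.403).

Emit:
servo_tool --steps '[{"tx":-1.07,"ty":2.7,"tz":0,"yaw":6,"claw":1},{"tx":-1.07,"ty":2.7,"tz":0,"yaw":6,"claw":1},{"tx":-1.07,"ty":2.7,"tz":0,"yaw":6,"claw":1},{"tx":-1.07,"ty":2.7,"tz":0,"yaw":6,"claw":1},{"tx":-1.07,"ty":2.7,"tz":0,"yaw":6,"claw":1},{"tx":-1.07,"ty":2.7,"tz":0,"yaw":6,"claw":1},{"tx":-1.07,"ty":2.7,"tz":0,"yaw":6,"claw":1},{"tx":-1.07,"ty":2.7,"tz":0,"yaw":6,"claw":1},{"tx":-1.07,"ty":2.7,"tz":0,"yaw":6,"claw":1},{"tx":-1.07,"ty":2.7,"tz":0,"yaw":6,"claw":1},{"tx":-1.07,"ty":2.7,"tz":0,"yaw":6,"claw":1},{"tx":-1.07,"ty":2.7,"tz":0,"yaw":6,"claw":1},{"tx":-1.07,"ty":2.7,"tz":0,"yaw":6,"claw":1},{"tx":-1.07,"ty":2.7,"tz":0,"yaw":6,"claw":1},{"tx":-1.07,"ty":2.7,"tz":0,"yaw":6,"claw":1},{"tx":0,"ty":0,"tz":0,"yaw":0,"claw":1},{"tx":0,"ty":0,"tz":0,"yaw":0,"claw":1}]'

```text
time_s: 19.45
position: [0.5072, 0.402, 0.2371]
tool_rot: [[-1.0, -0.022, -0.002], [-0.022, 1.0, -0.002], [0.002, -0.001, -1.0]]
ft_force: [0.0, 0.0, -1.4]
grip_width: 0.0234
gripper_force: 79.4
```

Emit:
servo_tool --steps '[{"tx":0,"ty":0.1,"tz":-3,"yaw":0,"claw":1},{"tx":0,"ty":0,"tz":-4,"yaw":0,"claw":1},{"tx":0,"ty":0,"tz":-4,"yaw":0,"claw":1},{"tx":0,"ty":0,"tz":-3,"yaw":0,"claw":1},{"tx":0,"ty":0,"tz":-1.5,"yaw":0,"claw":1},{"tx":0,"ty":0,"tz":-0.7,"yaw":0,"claw":1},{"tx":0,"ty":0,"tz":-0.2,"yaw":0,"claw":1},{"tx":0,"ty":0,"tz":0,"yaw":0,"claw":1},{"tx":0,"ty":0,"tz":0,"yaw":0,"claw":1}]'

```text
time_s: 20.35
position: [0.5082, 0.403, 0.0757]
tool_rot: [[-1.0, -0.022, 0.002], [-0.022, 1.0, 0.001], [-0.002, 0.001, -1.0]]
ft_force: [0.1, -0.2, -2.5]
grip_width: 0.0231
gripper_force: 79.3
```

Emit:
servo_tool --steps '[{"tx":0,"ty":0,"tz":-0.3,"yaw":0,"claw":1},{"tx":0,"ty":0,"tz":-0.15,"yaw":0,"claw":1},{"tx":0,"ty":0,"tz":-0.1,"yaw":0,"claw":1},{"tx":0,"ty":0,"tz":0,"yaw":0,"claw":1},{"tx":0,"ty":0,"tz":0,"yaw":0,"claw":1}]'

```text
time_s: 20.85
position: [0.5077, 0.403, 0.0707]
tool_rot: [[-1.0, -0.023, 0.001], [-0.023, 1.0, 0.0], [-0.001, 0.0, -1.0]]
ft_force: [-2.9, -3.3, 6.9]
grip_width: 0.0233
gripper_force: 80.7
```

Contact is made at the same height as at the grasp. Opening, waiting, then retreating straight up.

Emit:
servo_tool --steps '[{"tx":0,"ty":0,"tz":0.05,"yaw":0,"claw":2.5},{"tx":0,"ty":0,"tz":0,"yaw":0,"claw":3},{"tx":0,"ty":0,"tz":0,"yaw":0,"claw":4},{"tx":0,"ty":0,"tz":0,"yaw":0,"claw":6},{"tx":0,"ty":0,"tz":0,"yaw":0,"claw":8},{"tx":0,"ty":0,"tz":0,"yaw":0,"claw":8.5},{"tx":0,"ty":0,"tz":0,"yaw":0,"claw":8.5},{"tx":0,"ty":0,"tz":0,"yaw":0,"claw":8.5},{"tx":0,"ty":0,"tz":1,"yaw":0,"claw":8.5},{"tx":0,"ty":0,"tz":3,"yaw":0,"claw":8.5},{"tx":0,"ty":0,"tz":4,"yaw":0,"claw":8.5},{"tx":0,"ty":0,"tz":4,"yaw":0,"claw":8.5},{"tx":0,"ty":0,"tz":4,"yaw":0,"claw":8.5},{"tx":0,"ty":0,"tz":2,"yaw":0,"claw":8.5},{"tx":0,"ty":0,"tz":0,"yaw":0,"claw":8.5},{"tx":0,"ty":0,"tz":0,"yaw":0,"claw":8.5}]'

```text
time_s: 22.45
position: [0.5074, 0.4028, 0.2494]
tool_rot: [[-1.0, -0.022, -0.0], [-0.022, 1.0, -0.0], [0.0, -0.0, -1.0]]
ft_force: [0.4, 0.7, 0.3]
grip_width: 0.0848
gripper_force: 0.0
```

```bash
sed -i 's/.393)<.1/.4)<.1/' w.py; python3 w.py w3; python3 chips.py 6
```

```text
[0.5074 0.4028 0.2494] 91.2847068663562 [ 27.996   32.0215  57.093   -0.001   90.902  -63.2887] 22.45
2956 ((507.13311767578125, 403.5641174316406), (88.86903381347656, 24.002758026123047), 1.480430006980896) 0.09398771492102995
349 ((488.23968505859375, 402.8367004394531), (80.43257141113281, 29.81867790222168), 1.904282808303833) 0.024183838906096766
[0.507 0.403 0.248] 22.5
scene 175 xy [475. 138.] size [46. 27. 32.] z [0.008 0.025 0.038]
scene 160 xy [530. 172.] size [52. 40.  9.] z [0.007 0.011 0.016]
scene 382 xy [587. 149.] size [59. 50. 34.] z [0.009 0.022 0.038]
side 62 xy [585. 161.] size [58. 27. 22.] z [0.012 0.022 0.029]
side 77 xy [531. 171.] size [54. 32. 10.] z [0.007 0.011 0.015]
```

View pics/w3.png

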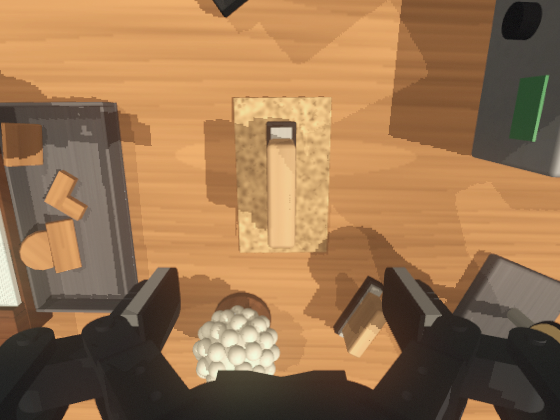

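The wrist view shows the block upright in the middle of its mat (282,190), with all four chips in the tray (20–80, 145–250). Handing in.

```bash
python3 -c "
from rig import env
print(env.close_job())"
```

```text
the job is handed in; nothing more can be done
None
```

I finished and handed in the job at about 22.5 s: all four chips are in the tray, the strip is pressed home, and the block stands released and upright at the centre of its mat. The hand-in returned no verdict.

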